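# Shut the file box and set its sprung locking knob

## Task

Press the flap of the file box shut, then lock it: pull the sprung knob on the front of the box straight up out of its notch, turn it counter-clockwise (seen from above) so that its bolt swings over the flap, feel for the collar's other notch and let the knob snap fully down into it. Do not force the knob, press hard on the box, or shift the desk things around it.

Things in the scene. Friction and masses are not known exactly. Their poses are not given: they have to be found in the camera images.
- filebox: green plastic file box, screwed down, 190 (x) by 240 (y) by 110 mm high. Origin at the centre of its underside, x towards its back (hinge side), y to its left, z up. The front 65 mm of its top is a fixed ledge 110 mm above the origin; behind it the top is a flap. Hinge line of the flap: along y at x = +85, z = 110 mm.
- flap (a joint): angle of the flap's stiff hinge in rad: 0 shut (level with the ledge), 0.6 to 1.0 at the start, grows as it opens up and back. The green flap is 113 mm from hinge to free edge, 226 mm wide, 4 mm thick; when shut its upper face is 111 mm above the box's origin and its free edge is at x = -28 mm. It stays where it is left; friction 0.13 N m.
- flap_press (a point): point on the outer face of the flap, 40 mm from the hinge line, mid-width: pushing straight down here with shut fingers (3 to 6 N) swings the flap shut until it comes up against a hard stop
- collar (a point): fixed point on the box's ledge on the knob's vertical axis (x = -62, y = 0, z = 110 mm in the box's frame); axes parallel to the box's. Round it stands a part-ring aluminium collar, radius 33, height 10 mm, with two notches 9 mm wide in its rim. The second lies 0.87 to 1.4 rad counter-clockwise of the first, differently each time; its place is not measured: feel for it or see it.
- knob_grip (a point): grip point of the knob on its vertical axis, 36 mm above the ledge when the knob is down in a notch; x along the wing and bolt, z up. The grip is a black plastic wing 42 mm long, 14 mm thick (pinch it across this), its underside 17 and its top 45 mm above the ledge when down. Turned by the bolt: at the start x points along the box's -y (within 0.06 rad).
- tape_dispenser: loose chrome tape dispenser, 130 by 50 by 85 mm, bystander; origin under its centre
- pencil_cup: loose metal pencil cup, radius 38, height 100 mm, bystander; origin under its centre
- saucer: loose white ceramic saucer, radius 68, height 18 mm, bystander; origin under its centre
- stapler: loose black plastic stapler, 130 by 34 by 60 mm, bystander; origin under its centre
- knob: the knob with its bolt; origin on its axis, level with the ledge when down; x along the bolt, z up. It turns counter-clockwise up to 1.6 rad. A spring pulls it down with 5 N when down, 7.5 N at 10 mm up; the bolt clears the notch at 7 mm up; stop at 16 mm up. Between notches the rim holds it 7 mm up; let go within about 0.06 rad of a notch's middle it snaps down.
- bolt_tip (a point): end of the knob's bolt, a 6 mm square steel bar under the wing, on one side only, reaching 60 mm from the knob's axis; its underside is 3 mm above the ledge when down, so it passes above the shut flap. It has about 1.5 mm of play to either side in a notch.

How it is judged:
By the outcome, as a careful person would: the job done as asked, in the order asked, and still so for the second after the job is handed in, with the robot touching nothing.
It also fails if it takes over 67 s, if anything falls off the work surface, if the arm or the gripper's body presses on something with over 40 N, if the wrist force passes 120 N, or if a joint passes its speed limit or range.

## Robot

A 6-joint arm with a two-finger parallel gripper is mounted at the origin on the work surface. World frame = base frame: x ahead of the robot, y to its left, z up, the work surface at z = 0. Lengths are in m, angles in rad, forces in N, time in s.
With the tool pointing down it reaches from about 0.375 to 0.9 m from the base axis. Payload 3.1 kg.
Tool frame: the origin (TCP) lies midway between the tips of the shut fingers; the grasp point (between the pads) lies 19 mm behind it; x points along the fingers, z is the direction in which the jaws open and shut, and the axes are right-handed (so a half turn about x gives the same grasp; the last joint's range is limited). The gripper opens to 85 mm and grips with 20 to 120 N. Pads are 22 mm wide; open, the fingers measure 114 mm over their backs; the gripper's body (76 mm by 85 mm) begins 54 mm behind the grasp point. The pads swing forward as they close: fully open they stand 13 mm farther back than shut.
Start: joints at [-1.323, 0.527, 1.433, -0, 1.181, -0.178], TCP at [0.258, -0.569, 0.207] pointing down, gripper open.
Joint ranges: [-3.08, 3.08], [-0.75, 2.2], [0.22, 2.44], [-1.43, 4.57], [0, 2.65], [-2.85, 2.85]. Speed limits (rad/s): [2.79, 2.79, 3.14, 3.14, 3.14, 3.14].

## Interface

Orientations are given as a unit quaternion [x, y, z, w].
In Python, from station import status, snapshot, camera_params, ticket gives the robot as it stands.
- The arm moves only by the tool arm_command, never from a script. Its argument "series" is a list that holds one entry, the list of rows, each a list of 4 numbers: the shift along the tool's x, y, z in mm, then the turn about the tool's x in rad. A call has 1 to 10 rows; each row shifts and turns the commanded pose from where the row before left it, along the tool's axes as they then stand; what a row does not reach is not made up. A row lasts 1/10 s, in which the tool goes at most 50 mm and 8.59 degrees, less where a joint would pass 70% of its speed; a pose out of reach is approached as far as the arm can. A call is refused whole if a number of a shift passes 50 or a number of a turn 0.15, either way. A call with a gripper value outside its range is refused whole. "jaw" is the opening in per cent of the stroke, from 0 (shut) to 100 (fully open), set as the call begins (left out, the last holds). The fingers move at their own pace and stop on an object; "force" is the grip in N (left out, the last holds). Time passes only in rows, so rows that do not move let the fingers close. It gives the time, the measured TCP pose, the force and the opening at its end, in the units of the state.
- status.sense(): the state, without advancing time (a new reading comes with each control period).
- snapshot(name): name is "scene" or "top" or "wrist"; returns the picture (420x560x3 uint8, red, green, blue); there is no depth.
- camera_params(name): a dict with "fovy" (degrees; the focal length in pixels is half the picture's height over the tangent of half this angle, whatever the lens; pixels are square), "cx", "cy" (the principal point, pixels), "extrinsics" (4x4, takes a point from camera to world coordinates); the wrist camera has in their place "mount" (4x4, takes a point from camera to tool coordinates, whose origin is the TCP and whose axes are the tool frame's). Camera axes: x right, y down, z forward; pixel columns grow to the right and rows downward; lengths in m; the calibration is good to about 2 mm. A picture is of the moment at which its call begins: read the wrist's pose just before it. camera_params takes no time and is no camera call.
- ticket.sign_off(): hands the job in, once; it reports no verdict.
The state is a dict: "t": time; "q": joint angles; "qd": joint speeds; "tau": joint torques, N m; "tcp_pos": TCP position; "tool_rot": TCP orientation; "force": force on the tool from outside, world axes, zero at the start; "ft_torque": the same for the moment, N m; "finger_gap": opening from 0.0 (shut) to 1.0 (fully open).
Only numpy, scipy, OpenCV 4.12 (cv2) and the standard library are available. Lean on these libraries where they do the work, as an engineer would, in place of code of your own. Each camera call takes 0.05 s, during which the arm holds its last target. There are 200 camera calls.

## Working session

There is one attempt and no reset: what is moved stays moved. The work goes in short steps, Python scripts to look and compute and a tool call to move; the robot and the scene stay as the last step left them, time stands still between calls to the robot, and variables do not carry over. Pictures are saved under pics/ and viewed, about 8 in all and at most 12, crops included, and the job is handed in when it is done.

Besides the shell and the picture viewer there is one more tool, called by a JSON object that holds its "api" and its "payload". arm_command: Moves the arm, as the interface text tells. Its arguments: {"type":"object","properties":{"series":{"type":"array"},"jaw":{"type":"number"},"force":{"type":"number"}},"required":["series"]}

```bash
mkdir -p pics; ls
python3 - <<'E'
from station import status,snapshot,camera_params
import cv2,numpy as np
np.set_printoptions(precision=4,suppress=True)
print(status.sense())
for n in("scene","top","wrist"):
    im=snapshot(n); cv2.imwrite(f"pics/{n}0.png",im[:,:,::-1]); print(n,camera_params(n))
a=cv2.imread("pics/scene0.png");b=cv2.imread("pics/top0.png")
E
```

```text
pics
{'t': 0.0, 'q': array([-1.3235,  0.5285,  1.4339, -0.    ,  1.1814, -0.1785]), 'qd': array([-0.0011,  0.0006,  0.0007, -0.0005, -0.0013, -0.0001]), 'tau': array([ -0.0011, -44.2355, -17.8023,  -0.0002,   0.0083,  -0.    ]), 'tcp_pos': array([ 0.258 , -0.5684,  0.2064]), 'tool_rot': array([ 0.3836,  0.5949, -0.3825,  0.5938]), 'force': array([ 0.2304,  0.0349, -0.0812]), 'ft_torque': array([0.0038, 0.0329, 0.0299]), 'finger_gap': 0.9996172019395476}
scene {'fovy': 44.89030369469988, 'cx': 282.1817351590098, 'cy': 210.84387357150717, 'extrinsics': array([[-0.2923,  0.8138, -0.5024,  1.1654],
       [ 0.9563,  0.2515, -0.149 ,  0.1892],
       [ 0.005 , -0.524 , -0.8517,  1.1389],
       [ 0.    ,  0.    ,  0.    ,  1.    ]])}
top {'fovy': 55.43224794834487, 'cx': 280.95925326768594, 'cy': 213.9133977019554, 'extrinsics': array([[-0.0096, -0.998 ,  0.0631,  0.5057],
       [-1.    ,  0.0094, -0.0028, -0.0076],
       [ 0.0022, -0.0631, -0.998 ,  1.1592],
       [ 0.    ,  0.    ,  0.    ,  1.    ]])}
wrist {'fovy': 67.55484813535844, 'cx': 277.9788113377002, 'cy': 210.78502012817276, 'mount': array([[-0.    , -0.2641,  0.9645, -0.1681],
       [ 0.0003, -0.9645, -0.2641,  0.0668],
       [ 1.    ,  0.0003,  0.0001, -0.0003],
       [ 0.    ,  0.    ,  0.    ,  1.    ]])}
```

View pics/top0.png

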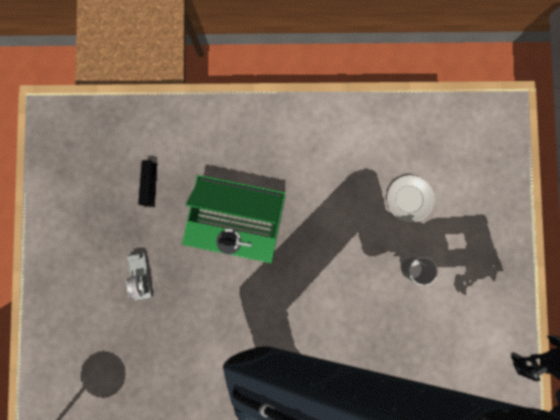

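View pics/scene0.png

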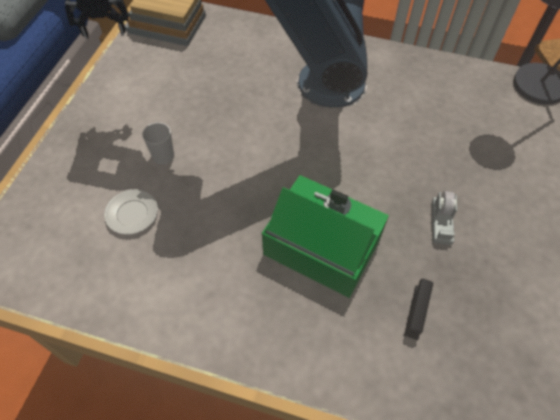

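```bash
cat > h.py <<'E'
import cv2,numpy as np
from scipy.spatial.transform import Rotation as R
from station import status,snapshot,camera_params
np.set_printoptions(precision=4,suppress=True)
def cast(n,px,z,s=None,p=None):
    p=p or camera_params(n); f=210/np.tan(np.radians(p["fovy"]/2))
    if n=="wrist":
        T=np.eye(4);T[:3,:3]=R.from_quat(s["tool_rot"]).as_matrix();T[:3,3]=s["tcp_pos"];E=T@p["mount"]
    else:E=p["extrinsics"]
    px=np.atleast_2d(px).astype(float)
    d=np.c_[(px[:,0]-p["cx"])/f,(px[:,1]-p["cy"])/f,np.ones(len(px))]@E[:3,:3].T
    o=E[:3,3]
    return o+d*((z-o[2])/d[:,2])[:,None]
def project(n,P,s=None):
    p=camera_params(n); f=210/np.tan(np.radians(p["fovy"]/2))
    if n=="wrist":
        T=np.eye(4);T[:3,:3]=R.from_quat(s["tool_rot"]).as_matrix();T[:3,3]=s["tcp_pos"];E=T@p["mount"]
    else:E=p["extrinsics"]
    c=(np.atleast_2d(P)-E[:3,3])@E[:3,:3]
    return c[:,:2]/c[:,2:]*f+[p["cx"],p["cy"]]
def box2w(o,yaw,P):
    P=np.atleast_2d(P)/1000; return P@R.from_euler('z',yaw).as_matrix().T+np.r_[o,0]
def delta(s,target,yaw):
    """tool-axes mm to target TCP, and turn about tool x so tool z lies along world yaw (mod pi)"""
    M=R.from_quat(s["tool_rot"]).as_matrix()
    z=M[:,2]; cur=np.arctan2(z[1],z[0])
    a=(yaw-cur+np.pi/2)%np.pi-np.pi/2
    return (np.array(target)-s["tcp_pos"])@M*1000, -a, M
E
python3 - <<'E'
from h import *
im=cv2.imread("pics/top0.png"); h=cv2.cvtColor(im,cv2.COLOR_BGR2HSV)
m=cv2.inRange(h,(45,100,40),(75,255,255))
c=max(cv2.findContours(m,0,2)[0],key=cv2.contourArea)
ap=cv2.approxPolyDP(c,3,True)[:,0]; print(ap.tolist())
# front ledge corners: lowest-left & lowest-right
L=c[:,0][np.argmin(c[:,0]@[1,-1])];r=c[:,0][np.argmax(c[:,0]@[1,1])]
W=cast("top",[L,r],.11);print(L,r,W)
y=W[0]-W[1];print(np.linalg.norm(y));yaw=np.arctan2(y[1],y[0])-np.pi/2
o=W.mean(0)[:2]+.095*np.r_[np.cos(yaw),np.sin(yaw)];print("o",o,"yaw",yaw)
print("knob",box2w(o,yaw,[-62,0,155]),project("top",box2w(o,yaw,[-62,0,155])))
for th in(.6,.8,1):
    print(th,project("top",box2w(o,yaw,[[85-113*np.cos(th),sg*113,110+113*np.sin(th)] for sg in(1,-1)])).round(0).tolist())
t=box2w(o,yaw,[47,0,230])[0]
s=status.sense(); d,a,M=delta(s,t,yaw); print("target",t,"d",d,"turn",a); print(M)
E
```

```text
[[198, 176], [187, 203], [191, 208], [183, 244], [219, 251], [216, 237], [224, 228], [197, 220], [202, 219], [197, 216], [192, 220], [191, 214], [196, 209], [197, 214], [200, 212], [199, 208], [265, 220], [273, 224], [270, 236], [238, 231], [241, 240], [252, 245], [241, 246], [233, 254], [271, 262], [283, 192]]
[183 244] [271 262] [[0.4956 0.2465 0.11  ]
 [0.4465 0.0166 0.11  ]]
0.23501259615520334
o [0.564  0.1117] yaw -0.21033507453881595
knob [[0.5033 0.1247 0.155 ]] [[227.3032 240.6502]]
0.6 [[186.0, 210.0], [276.0, 228.0]]
0.8 [[186.0, 204.0], [277.0, 222.0]]
1 [[186.0, 196.0], [278.0, 215.0]]
target [0.6099 0.1019 0.23  ] d [ -22.3887  597.4206 -465.3638] turn -0.9347293243241861
[[-0.0004  0.9107  0.413 ]
 [ 0.0016  0.413  -0.9107]
 [-1.      0.0003 -0.0016]]
```

{"api": "arm_command", "payload": {"series": [[[-8,33,-26,0],[-8,33,-26,0],[-8,33,-26,0],[-8,33,-26,0],[-8,33,-26,0],[-8,33,-26,0],[-8,33,-26,0],[-8,33,-26,0],[-8,33,-26,0]]], "jaw": 0, "force": 40}}

```text
t: 1.05
tcp_pos: [0.4324, -0.2316, 0.2796]
tool_rot: [0.383, 0.594, -0.383, 0.594]
force: [0.8, 0.6, -0.1]
finger_gap: 0.004
```

{"api": "arm_command", "payload": {"series": [[[0,33,-26,0],[0,33,-26,0],[0,33,-26,0],[0,33,-26,0],[0,33,-26,0],[0,33,-26,0],[0,33,-26,0],[0,33,-26,0],[0,33,-26,0]]]}}

```text
t: 1.95
tcp_pos: [0.6061, 0.1041, 0.2791]
tool_rot: [0.383, 0.595, -0.383, 0.594]
force: [1.2, -1.4, 0.8]
finger_gap: 0.002
```

{"api": "arm_command", "payload": {"series": [[[0,0,0,-0.134],[0,0,0,-0.134],[0,0,0,-0.134],[0,0,0,-0.134],[0,0,0,-0.134],[0,0,0,-0.134],[0,0,0,-0.131],[0,0,0,0],[0,0,0,0]]]}}

```text
t: 2.85
tcp_pos: [0.6056, 0.1024, 0.2791]
tool_rot: [0.075, 0.703, -0.075, 0.703]
force: [0.2, 0.7, 0.5]
finger_gap: 0.0
```

Run:
```python
from h import *
s=status.sense(); im=snapshot("top"); cv2.imwrite("pics/top1.png",im[:,:,::-1])
o=[.564,.1117];yaw=-.2103
d,a,M=delta(s,box2w(o,yaw,[47,0,165])[0],yaw);print(s["t"],s["tcp_pos"],d,a,s["force"],s["finger_gap"],s["q"]);print(M)
im=snapshot("wrist"); cv2.imwrite("pics/wrist1.png",im[:,:,::-1])
```

```text
2.85 [0.6056 0.1024 0.2791] [114.111    0.4127   4.4169] -0.002407909600366409 [0.2118 0.6657 0.5144] 0.00013940238804682073 [-0.0142  0.4429  1.373  -0.      1.3263  0.1985]
[[-0.0006  0.2111  0.9775]
 [ 0.      0.9775 -0.2111]
 [-1.     -0.0001 -0.0006]]
```

View pics/wrist1.png

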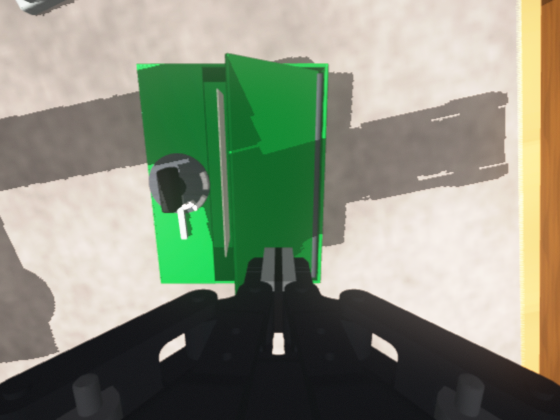

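Run:
```python
from h import *
s=status.sense()
o=[.564,.1117];yaw=-.2103
W=cast("wrist",[[137,65],[160,283]],.11,s);print(W)
y=W[0]-W[1];print(np.linalg.norm(y));yw=np.arctan2(y[1],y[0])-np.pi/2
print("o",W.mean(0)[:2]+.095*np.r_[np.cos(yw),np.sin(yw)],yw)
print(project("wrist",box2w(o,yaw,[[-95,120,110],[-95,-120,110],[-62,0,155]]),s))
```

```text
[[0.4952 0.253  0.11  ]
 [0.4443 0.02   0.11  ]]
0.23847157379283662
o [0.5626 0.1162] -0.21539575953658452
[[139.2066  69.1736]
 [162.9184 287.0421]
 [168.4747 197.3051]]
```

{"api": "arm_command", "payload": {"series": [[[20,1,3,0],[25,1,2,0],[25,1,0,0],[15,0,0,0],[10,0,0,0],[5,0,0,0],[5,0,0,0],[5,0,0,0],[5,0,0,0],[5,0,0,0]]]}}

```text
t: 3.95
tcp_pos: [0.6117, 0.1043, 0.1595]
tool_rot: [0.074, 0.703, -0.074, 0.704]
force: [-0.7, 0.5, 0.4]
finger_gap: -0.002
```

{"api": "arm_command", "payload": {"series": [[[5,0,0,0],[5,0,0,0],[5,0,0,0],[5,0,0,0],[5,0,0,0]]]}}

```text
t: 4.45
tcp_pos: [0.6114, 0.1043, 0.134]
tool_rot: [0.074, 0.703, -0.074, 0.703]
force: [0.1, -0.2, -1.1]
finger_gap: -0.0
```

{"api": "arm_command", "payload": {"series": [[[4,0,0,0],[4,0,0,0],[4,0,0,0],[3,0,0,0],[2,0,0,0],[1,0,0,0]]]}}

```text
t: 5.05
tcp_pos: [0.6112, 0.1043, 0.1163]
tool_rot: [0.074, 0.703, -0.074, 0.703]
force: [-0.1, 0.2, 1.7]
finger_gap: -0.002
```

Run:
```python
from h import *
s=status.sense(); print(s["force"],s["tcp_pos"])
a=snapshot("scene")[140:300,220:430,::-1]; b=snapshot("wrist")[:,:,::-1]
cv2.imwrite("pics/c2.png",np.hstack([cv2.resize(a,(420,320)),cv2.resize(b,(380,320))]))
```

```text
[-0.0586  0.2025  1.7058] [0.6112 0.1043 0.1163]
```

View pics/c2.png

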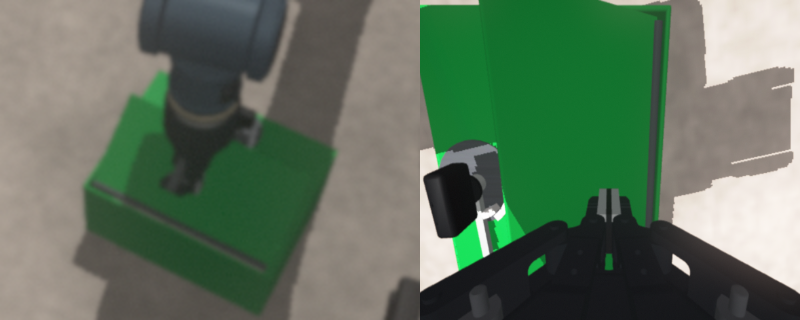

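{"api": "arm_command", "payload": {"series": [[[1,0,0,0],[1,0,0,0],[1,0,0,0],[0.5,0,0,0],[0,0,0,0]]]}}

```text
t: 5.65
tcp_pos: [0.6113, 0.1043, 0.1128]
tool_rot: [0.074, 0.703, -0.074, 0.703]
force: [0.7, 0.3, 1.5]
finger_gap: 0.002
```

{"api": "arm_command", "payload": {"series": [[[0.7,0,0,0],[0.7,0,0,0],[0.5,0,0,0],[0,0,0,0]]]}}

```text
t: 6.05
tcp_pos: [0.6113, 0.1043, 0.1109]
tool_rot: [0.074, 0.703, -0.074, 0.703]
force: [0.2, -0.1, 1.6]
finger_gap: 0.001
```

{"api": "arm_command", "payload": {"series": [[[0.5,0,0,0],[0.5,0,0,0],[0.5,0,0,0],[0,0,0,0]]]}}

```text
t: 6.45
tcp_pos: [0.6113, 0.1043, 0.1094]
tool_rot: [0.074, 0.703, -0.074, 0.703]
force: [-0.7, 0.8, 2.4]
finger_gap: 0.0
```

{"api": "arm_command", "payload": {"series": [[[0.4,0,0,0],[0.4,0,0,0],[0,0,0,0]]]}}

```text
t: 6.75
tcp_pos: [0.6113, 0.1043, 0.1086]
tool_rot: [0.074, 0.703, -0.074, 0.703]
force: [-0.5, -0.8, 2.4]
finger_gap: -0.002
```

{"api": "arm_command", "payload": {"series": [[[0.5,0,0,0],[0.5,0,0,0],[0,0,0,0]]]}}

```text
t: 7.05
tcp_pos: [0.6113, 0.1043, 0.1076]
tool_rot: [0.074, 0.703, -0.074, 0.703]
force: [0.4, 0.5, 1.3]
finger_gap: -0.003
```

Run:
```python
from h import *
s=status.sense(); print(s["force"],s["tcp_pos"])
im=snapshot("wrist")[:,:,::-1]
cv2.imwrite("pics/w3.png",im)
```

```text
[0.4311 0.4689 1.2818] [0.6113 0.1043 0.1076]
```

View pics/w3.png

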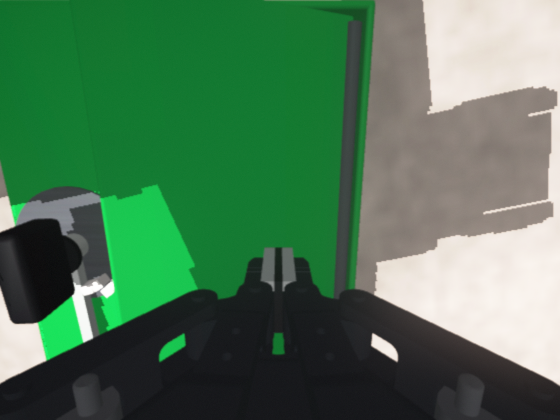

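{"api": "arm_command", "payload": {"series": [[[0.5,0,0,0],[0.5,0,0,0],[0,0,0,0]]]}}

```text
t: 7.4
tcp_pos: [0.6113, 0.1043, 0.1066]
tool_rot: [0.074, 0.703, -0.074, 0.703]
force: [0.2, -0.0, 1.4]
finger_gap: 0.002
```

{"api": "arm_command", "payload": {"series": [[[0.5,0,0,0],[0.5,0,0,0],[0,0,0,0]]]}}

```text
t: 7.7
tcp_pos: [0.6113, 0.1043, 0.1056]
tool_rot: [0.074, 0.703, -0.074, 0.703]
force: [-0.2, -0.5, 1.7]
finger_gap: 0.001
```

Run:
```python
from h import *
s=status.sense(); s["tcp_pos"]=np.r_[.6113,.1043,.1076]
o=[.5627,.1155];yaw=-.2145
for th in(0,.03,.06,.1,.15):
    P=[[85-113*np.cos(th),y,111+113*np.sin(th)] for y in(0,60,113)]
    print(th,project("wrist",box2w(o,yaw,P),s).round(0).tolist())
print("hinge edge/back top",project("wrist",box2w(o,yaw,[[95,y,110] for y in(0,60,120)]),s).round(0).tolist())
print("ledge back x-30",project("wrist",box2w(o,yaw,[[-30,y,110] for y in(0,60,120)]),s).round(0).tolist())
im=snapshot("wrist"); cv2.imwrite("pics/w4.png",im[:,:,::-1])
for r in(20,60,100,140):
    print(r,im[r,40:130:4,1].tolist())
im=snapshot("scene"); cv2.imwrite("pics/s4.png",cv2.resize(im[150:310,240:410,::-1],(680,640))[:600])
```

```text
0 [[140.0, 247.0], [126.0, 137.0], [113.0, 20.0]]
0.03 [[137.0, 249.0], [123.0, 137.0], [109.0, 18.0]]
0.06 [[135.0, 251.0], [120.0, 138.0], [105.0, 16.0]]
0.1 [[132.0, 255.0], [117.0, 138.0], [101.0, 12.0]]
0.15 [[128.0, 259.0], [112.0, 138.0], [95.0, 7.0]]
hinge edge/back top [[358.0, 247.0], [367.0, 138.0], [377.0, 6.0]]
ledge back x-30 [[137.0, 246.0], [124.0, 137.0], [107.0, 4.0]]
20 [117, 116, 116, 118, 117, 118, 118, 118, 115, 116, 117, 117, 117, 116, 117, 118, 117, 118, 118, 118, 119, 118, 118]
60 [119, 119, 119, 119, 121, 120, 120, 121, 121, 118, 119, 119, 121, 120, 120, 119, 121, 122, 121, 120, 121, 120, 122]
100 [120, 121, 122, 121, 123, 123, 122, 123, 122, 124, 123, 120, 121, 121, 122, 122, 121, 122, 123, 122, 123, 123, 124]
140 [122, 120, 123, 123, 123, 125, 124, 123, 124, 124, 125, 124, 123, 122, 123, 124, 123, 123, 124, 124, 125, 124, 123]
```

View pics/s4.png

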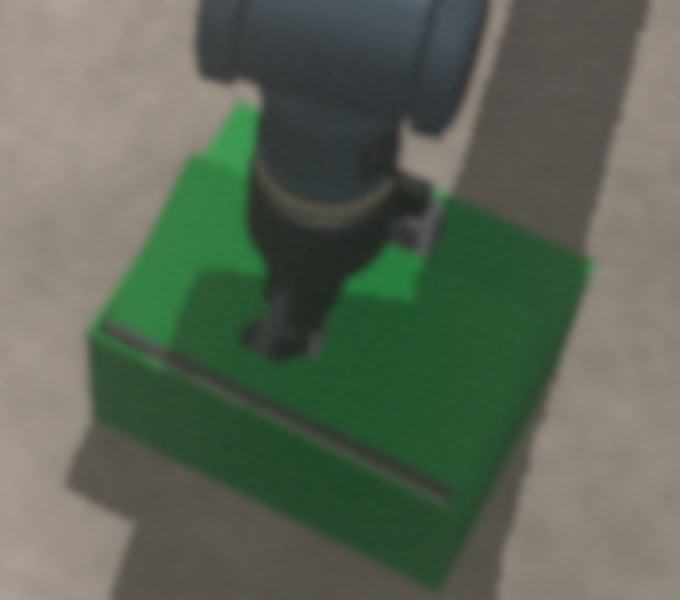

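Run:
```python
from h import *
o=[.5627,.1155];yaw=-.2145
def edge(th,z):
    s=status.sense(); s["tcp_pos"]=np.r_[.6113,.1043,z]
    P=[[85-113*np.cos(th),y,111+113*np.sin(th)] for y in(20,50,80)]
    q=project("wrist",box2w(o,yaw,P),s); return np.interp([60,100,150,180],q[::-1,1],q[::-1,0]).round(0)
for th in(0,.1,.2,.3,.4,.5):print(th,edge(th,.1163),edge(th,.1056))
for z,f in((.1056,"pics/w4.png"),):
    im=cv2.imread(f)
    for r in(20,60,100,150,180):
        v=im[r-3:r+4].mean(0)[:,1]; g=np.convolve(v,[1,1,1,0,-1,-1,-1],'same'); k=np.argmin(g[20:200])+20;k2=np.argmax(g[20:200])+20;print(r,k,g[k],k2,g[k2])
s=status.sense();print(s["tcp_pos"],s["q"],project("wrist",[s["tcp_pos"]],s), s["tau"])
cv2.imwrite("pics/w4c.png",cv2.convertScaleAbs(im,alpha=1.6))
```

```text
0 [130. 130. 136. 139.] [120. 120. 126. 130.]
0.1 [120. 121. 127. 130.] [109. 110. 116. 120.]
0.2 [112. 113. 119. 123.] [ 99. 100. 107. 111.]
0.3 [105. 107. 113. 117.] [ 90.  92.  99. 104.]
0.4 [101. 102. 109. 113.] [84. 87. 94. 98.]
0.5 [ 99. 101. 108. 112.] [81. 84. 91. 96.]
20 69 -15.714285714285694 73 10.14285714285711
60 75 -13.0 79 8.42857142857143
100 81 -13.285714285714263 85 9.142857142857167
150 89 -14.142857142857125 93 10.142857142857167
180 166 -37.857142857142804 159 23.14285714285711
[0.6113 0.1043 0.1056] [-0.011   0.6459  1.5332  0.      0.9625  0.199 ] [[278.2334 246.0509]] [ -0.0885 -45.1052 -14.1292  -0.0269  -0.0747  -0.0004]
```

View pics/w4c.png

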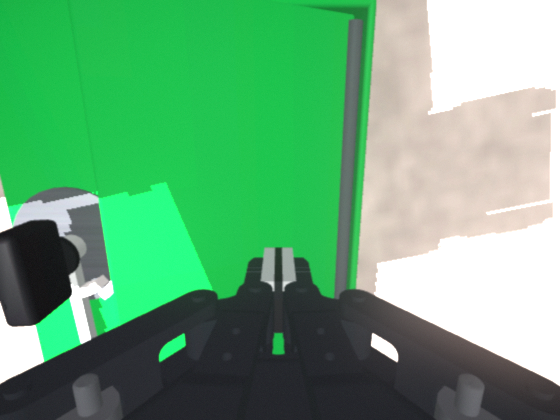

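Run:
```python
from h import *
o=[.5627,.1155];yaw=-.2145
for th in(0,.1,.2,.3,.4,.5):
    P=[[85-113*np.cos(th),y,111+113*np.sin(th)] for y in(-113,113)]
    q=project("scene",box2w(o,yaw,P));print(th,((q-[240,150])*4).round(0).tolist())
q=lambda P:((project("scene",box2w(o,yaw,P))-[240,150])*4).round(0).tolist()
print("ledge front corners",q([[-95,-120,110],[-95,120,110]]),"back top",q([[95,-120,110],[95,120,110]]),"bar",q([[85,-113,110],[85,113,110]]),"tcp",q((np.array([.6113,.1043,.1056])-np.r_[o,0])@R.from_euler('z',yaw).as_matrix()*1000))
```

```text
0 [[195.0, 180.0], [537.0, 341.0]]
0.1 [[194.0, 170.0], [540.0, 332.0]]
0.2 [[193.0, 162.0], [542.0, 325.0]]
0.3 [[191.0, 155.0], [543.0, 319.0]]
0.4 [[188.0, 149.0], [544.0, 315.0]]
0.5 [[185.0, 146.0], [543.0, 312.0]]
ledge front corners [[237.0, 98.0], [594.0, 260.0]] back top [[81.0, 330.0], [458.0, 518.0]] bar [[100.0, 322.0], [454.0, 498.0]] tcp [[300.0, 363.0]]
```

Run:
```python
from h import *
o=np.array([.5627,.1155]);yaw=-.2145
s=status.sense(); im=cv2.imread("pics/w4.png").astype(int)
print(im[0:26:2,[270,290,310,330,345],1])
def plane(px,yb):
    A=cast("wrist",px,.1,s);B=cast("wrist",px,.2,s); Rm=R.from_euler('z',yaw).as_matrix()
    a=(A-np.r_[o,0])@Rm;b=(B-np.r_[o,0])@Rm
    t=(yb-a[:,1])/(b-a)[:,1]; return (a+(b-a)*t[:,None])*1000
print(plane([[355,18],[320,9],[300,5],[374,5]],.113))
```

```text
[[117 122 122 122 121]
 [118 121 119 120 119]
 [117 117 110 111 111]
 [118 118  98  96  95]
 [119 119 113  80  80]
 [118 118 117  90  77]
 [118 119 117 115  81]
 [119 118 117 116 114]
 [119 119 117 118 116]
 [119 120 117 117 118]
 [119 119 117 118 116]
 [119 118 118 117 118]
 [120 119 117 118 116]]
[[ 83.9371 113.     114.1774]
 [ 66.7067 113.     125.3273]
 [ 58.072  113.     129.7301]
 [ 87.7976 113.     130.1644]]
```

Run:
```python
from h import *
a=cv2.imread("pics/wrist1.png")[200:350,200:360];b=cv2.imread("pics/w4.png")[200:350,200:360]
t=snapshot("top")[160:280,160:310,::-1]
f=lambda x:cv2.convertScaleAbs(cv2.resize(x,(400,300)),alpha=1.6)
cv2.imwrite("pics/v5.png",np.vstack([np.hstack([f(a),f(b)]),np.hstack([f(t),f(snapshot("scene")[150:300,230:430,::-1])])]))
```

```text
(no output)
```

View pics/v5.png

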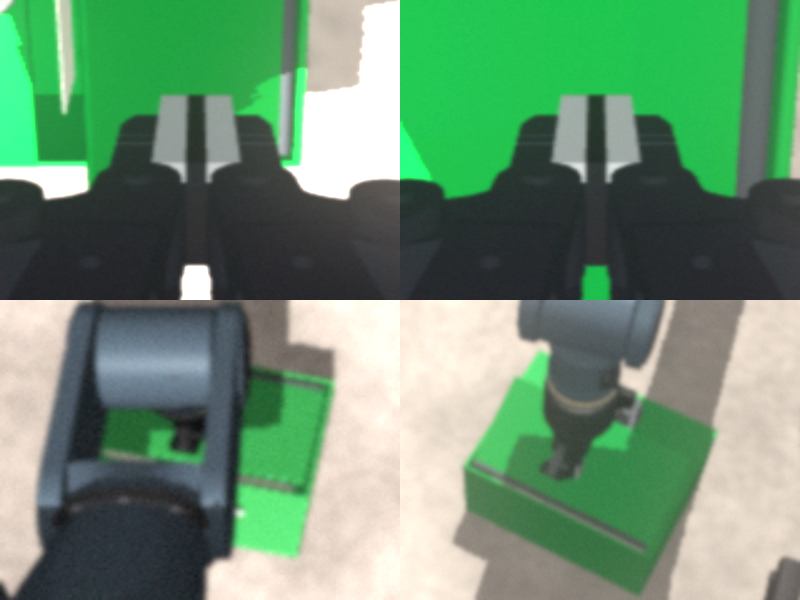

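{"api": "arm_command", "payload": {"series": [[[1,0,0,0],[1,0,0,0],[1,0,0,0],[0,0,0,0]]]}}

```text
t: 8.3
tcp_pos: [0.6112, 0.1043, 0.1025]
tool_rot: [0.074, 0.703, -0.074, 0.703]
force: [0.1, -0.3, 1.2]
finger_gap: 0.005
```

Run:
```python
from h import *
s=status.sense();print(s["tcp_pos"],s["force"],s["ft_torque"],s["t"])
im=snapshot("wrist")[:,:,::-1]; cv2.imwrite("pics/w6.png",im)
def edge(im,lo,hi):
  for r in(20,60,100,150):
    v=im[r-3:r+4].astype(float).mean(0)[:,1]; g=np.convolve(v,[1,1,1,0,-1,-1,-1],'same'); print(r,np.argmin(g[lo:hi])+lo,end='; ')
  print()
for f in("w3","w4","w6"):edge(cv2.imread(f"pics/{f}.png"),30,130)
for f in("w3","w4","w6"):
  i=cv2.imread(f"pics/{f}.png"); print(f,[int(np.argmin(i[0:40,c,1])) for c in(290,300,310,320,330,340,350)],[int(np.argmax(np.abs(np.diff(i[r,340:400,0].astype(int))))+340) for r in(20,100,200,280)])
```

```text
[0.6112 0.1043 0.1025] [ 0.1049 -0.2506  1.1918] [0.0292 0.0744 0.0367] 8.3
20 71; 60 77; 100 83; 150 91; 
20 69; 60 75; 100 81; 150 89; 
20 67; 60 73; 100 80; 150 88; 
w3 [5, 6, 7, 9, 10, 11, 23] [373, 367, 360, 376]
w4 [3, 5, 6, 8, 9, 10, 21] [374, 368, 361, 376]
w6 [2, 3, 5, 6, 6, 6, 31] [376, 370, 363, 377]
```

Run:
```python
from h import *
from scipy.optimize import least_squares
# scene: full-res px of box corners from s4 crop (px=240+u/4,150+v/4)
g=lambda u,v:[240+u/4,150+v/4]
obs=[("scene",[95,-120,110],g(90,335)),("scene",[95,-120,0],g(95,420)),("scene",[95,120,0],g(438,588)),
("scene",[-95,120,110],g(594,262)),("scene",[-95,-120,110],g(242,102)),
("top",[-95,120,110],[183,244]),("top",[-95,-120,110],[271,262])]
s1=dict(status.sense()); s1["tcp_pos"]=np.r_[.6056,.1024,.2791]
s1["tool_rot"]=np.r_[.0745,.703,-.0745,.703]
obs+=[("wrist",[-95,120,110],[137,65]),("wrist",[-95,-120,110],[160,283]),("wrist",[95,120,110],[328,65]),("wrist",[95,-120,110],[320,283])]
def res(p,full=False):
    out=[]
    for n,P,px in obs:
        w=box2w(p[:2],p[2],P)+[0,0,p[3]]
        out.append((project(n,w,s1)[0]-px)*(1 if n!="scene" else 1))
    return np.array(out) if full else np.ravel(out)
r=least_squares(res,[.563,.115,-.21,0],loss="soft_l1");print(r.x);print(res(r.x,True))
for z in(0,-.02): 
    q=least_squares(lambda p:res(np.r_[p,z]),[.563,.115,-.21],loss="soft_l1");print(z,q.cost,q.x)
```

```text
[ 0.5622  0.1164 -0.2097 -0.0024]
[[-1.686  -0.473 ]
 [-1.5842 -0.3442]
 [-0.3027  1.6344]
 [ 0.1189 -0.267 ]
 [-1.2116 -0.5037]
 [-2.4667  0.5331]
 [-0.7882  0.819 ]
 [-0.0548 -0.0614]
 [ 0.9516 -0.0777]
 [-0.1157 -0.2989]
 [-0.3058 -0.2325]]
0 8.49182007603774 [ 0.5626  0.1165 -0.2095]
-0.02 40.35877890759779 [ 0.5557  0.1175 -0.2098]
```

{"api": "arm_command", "payload": {"series": [[[-10,0,0,0],[-25,0,0,0],[-30,0,0,0],[-30,0,0,0],[0,0,0,0]]]}}

```text
t: 8.85
tcp_pos: [0.6149, 0.1043, 0.2032]
tool_rot: [0.074, 0.699, -0.074, 0.707]
force: [0.9, -0.0, 0.0]
finger_gap: 0.001
```

Run:
```python
from h import *
s=status.sense();print(s["tcp_pos"],s["force"],s["t"])
w=snapshot("wrist")[:,:,::-1]; cv2.imwrite("pics/w7.png",w)
sc=snapshot("scene")[:,:,::-1]; cv2.imwrite("pics/s7.png",sc)
cv2.imwrite("pics/v7.png",np.hstack([cv2.resize(w,(440,330)),cv2.resize(sc[160:290,250:392],(360,330))]))
o=[.5622,.1164];yaw=-.2097
for th in(0,.1,.2,.3,.4,.5,.6):
    P=[[85-113*np.cos(th),y,111+113*np.sin(th)] for y in(-113,0,113)]
    print(th,(project("wrist",box2w(o,yaw,P),s)*.786).round(0).tolist(),((project("scene",box2w(o,yaw,P))-[250,160])*2.535).round(0).tolist())
```

```text
[0.6149 0.1043 0.2032] [ 0.8669 -0.0316  0.0126] 8.85
0 [[150.0, 252.0], [142.0, 161.0], [133.0, 48.0]] [[99.0, 89.0], [205.0, 138.0], [316.0, 190.0]]
0.1 [[148.0, 258.0], [140.0, 164.0], [129.0, 45.0]] [[99.0, 83.0], [206.0, 132.0], [318.0, 184.0]]
0.2 [[147.0, 264.0], [138.0, 167.0], [127.0, 43.0]] [[98.0, 77.0], [206.0, 127.0], [319.0, 180.0]]
0.3 [[146.0, 271.0], [137.0, 170.0], [126.0, 40.0]] [[97.0, 73.0], [206.0, 123.0], [320.0, 176.0]]
0.4 [[147.0, 278.0], [138.0, 173.0], [126.0, 37.0]] [[95.0, 70.0], [205.0, 120.0], [320.0, 173.0]]
0.5 [[150.0, 285.0], [140.0, 177.0], [128.0, 34.0]] [[92.0, 67.0], [203.0, 118.0], [320.0, 172.0]]
0.6 [[153.0, 292.0], [144.0, 180.0], [131.0, 30.0]] [[89.0, 66.0], [201.0, 117.0], [319.0, 172.0]]
```

View pics/v7.png

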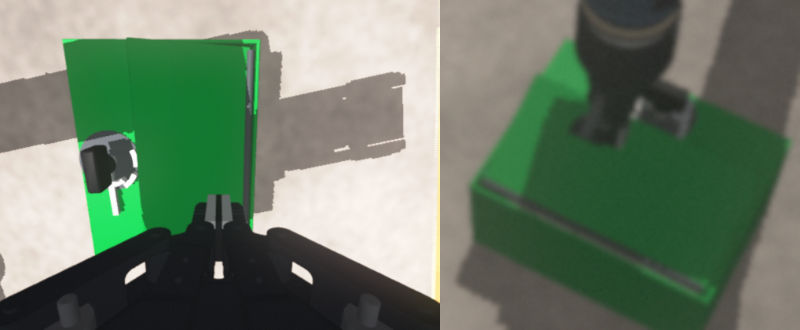

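{"api": "arm_command", "payload": {"series": [[[0,0,-16,0],[10,0,-15,0],[20,0,0,0],[20,0,0,0],[5,0,0,0],[0,0,0,0]]]}}

```text
t: 9.55
tcp_pos: [0.5797, 0.1107, 0.141]
tool_rot: [0.074, 0.705, -0.074, 0.702]
force: [0.0, 0.0, -0.4]
finger_gap: -0.001
```

{"api": "arm_command", "payload": {"series": [[[3,0,0,0],[3,0,0,0],[2,0,0,0],[0,0,0,0]]]}}

```text
t: 9.95
tcp_pos: [0.581, 0.1107, 0.1348]
tool_rot: [0.074, 0.703, -0.074, 0.703]
force: [0.3, -0.4, -0.4]
finger_gap: 0.001
```

{"api": "arm_command", "payload": {"series": [[[3,0,0,0],[3,0,0,0],[2,0,0,0],[0,0,0,0]]]}}

```text
t: 10.35
tcp_pos: [0.5807, 0.1107, 0.1263]
tool_rot: [0.074, 0.704, -0.074, 0.703]
force: [1.7, 0.3, -0.2]
finger_gap: 0.002
```

{"api": "arm_command", "payload": {"series": [[[2,0,0,0],[2,0,0,0],[2,0,0,0],[0,0,0,0]]]}}

```text
t: 10.75
tcp_pos: [0.5808, 0.1108, 0.1203]
tool_rot: [0.074, 0.703, -0.074, 0.703]
force: [-0.1, -0.7, 0.0]
finger_gap: 0.001
```

{"api": "arm_command", "payload": {"series": [[[2,0,0,0],[2,0,0,0],[1,0,0,0],[0,0,0,0]]]}}

```text
t: 11.15
tcp_pos: [0.5809, 0.1108, 0.1155]
tool_rot: [0.074, 0.703, -0.074, 0.703]
force: [0.3, 0.3, -0.5]
finger_gap: -0.001
```

{"api": "arm_command", "payload": {"series": [[[1.5,0,0,0],[1.5,0,0,0],[1,0,0,0],[0,0,0,0]]]}}

```text
t: 11.55
tcp_pos: [0.581, 0.1108, 0.1116]
tool_rot: [0.074, 0.703, -0.074, 0.703]
force: [0.8, 0.1, 0.3]
finger_gap: -0.002
```

{"api": "arm_command", "payload": {"series": [[[1,0,0,0],[1,0,0,0],[1,0,0,0],[0,0,0,0]]]}}

```text
t: 11.95
tcp_pos: [0.5809, 0.1108, 0.1085]
tool_rot: [0.074, 0.703, -0.074, 0.703]
force: [0.6, -0.3, 0.2]
finger_gap: -0.001
```

Run:
```python
from h import *
s=status.sense();print(s["tcp_pos"],s["force"],s["t"],s["q"])
w=snapshot("wrist")[:,:,::-1]; cv2.imwrite("pics/w8.png",w)
sc=snapshot("scene")[:,:,::-1]
cv2.imwrite("pics/v8.png",np.hstack([cv2.resize(w,(440,330)),cv2.resize(sc[160:290,250:392],(360,330))]))
o=[.5622,.1164];yaw=-.2097
P=[[-95,120,110],[95,120,110],[95,0,110],[-62,0,155],[-62,0,110],[17,0,108.5]]
print((project("wrist",box2w(o,yaw,P),s)*.786).round(0).tolist(),((project("scene",box2w(o,yaw,P))-[250,160])*2.535).round(0).tolist())
s["tcp_pos"]=np.r_[.6149,.1043,.2032]
print((project("wrist",box2w(o,yaw,P),s)*.786).round(0).tolist())
```

```text
[0.5809 0.1108 0.1085] [ 0.5885 -0.2857  0.2029] 11.95 [-0.0004  0.6102  1.6068  0.0001  0.9249  0.2096]
[[26.0, 3.0], [346.0, 3.0], [323.0, 192.0], [69.0, 222.0], [106.0, 192.0], [215.0, 191.0]] [[352.0, 139.0], [267.0, 303.0], [144.0, 242.0], [225.0, 86.0], [221.0, 112.0], [183.0, 176.0]]
[[64.0, 40.0], [261.0, 40.0], [256.0, 161.0], [92.0, 173.0], [112.0, 161.0], [185.0, 161.0]]
```

View pics/v8.png

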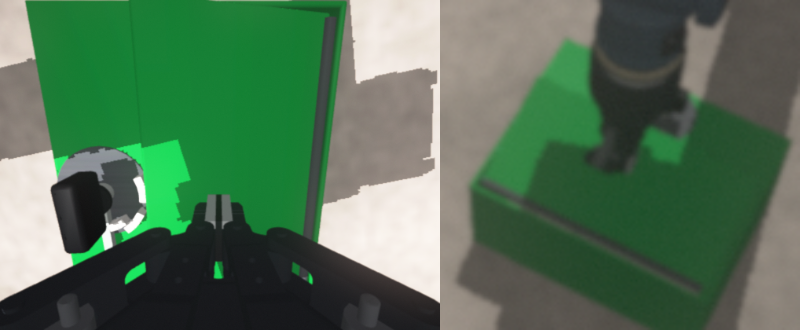

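{"api": "arm_command", "payload": {"series": [[[1,0,0,0],[1,0,0,0],[1,0,0,0],[0,0,0,0]]]}}

```text
t: 12.45
tcp_pos: [0.5809, 0.1108, 0.1055]
tool_rot: [0.074, 0.703, -0.074, 0.703]
force: [0.1, 0.3, 1.2]
finger_gap: -0.004
```

{"api": "arm_command", "payload": {"series": [[[1,0,0,0],[1,0,0,0],[1,0,0,0],[0,0,0,0]]]}}

```text
t: 12.85
tcp_pos: [0.581, 0.1108, 0.1025]
tool_rot: [0.074, 0.703, -0.074, 0.703]
force: [-0.4, 0.4, 0.8]
finger_gap: -0.006
```

{"api": "arm_command", "payload": {"series": [[[1,0,0,0],[1,0,0,0],[1,0,0,0],[0,0,0,0]]]}}

```text
t: 13.25
tcp_pos: [0.581, 0.1107, 0.0995]
tool_rot: [0.074, 0.703, -0.074, 0.703]
force: [0.3, 0.4, -0.7]
finger_gap: 0.005
```

```bash
cat > flap.py <<'E'
from h import *
s=status.sense();print(s["tcp_pos"],s["force"],s["t"])
w=snapshot("wrist")[:,:,::-1]; cv2.imwrite("pics/w9.png",w)
o=[.5622,.1164];yaw=-.2097
rows=(20,50,80,110,150)
for r in rows:
    v=w[r-3:r+4].astype(float).mean(0)[:,1]; g=np.convolve(v,[1,1,1,0,-1,-1,-1],'same'); k=np.argmin(g[90:260])+90; k2=np.argmax(g[90:260])+90; print(r,k,g[k].round(0),k2,g[k2].round(0))
for th in(0,.05,.1,.15,.2,.3):
    P=[[85-113*np.cos(th),y,111+113*np.sin(th)] for y in np.arange(0,113,8)]
    q=project("wrist",box2w(o,yaw,P),s); print(th,np.interp(rows,q[::-1,1],q[::-1,0]).round(0))
E
python3 flap.py
```

```text
[0.581  0.1107 0.0995] [ 0.2883  0.3934 -0.7157] 13.25
20 159 -20.0 164 34.0
50 162 -24.0 166 34.0
80 165 -18.0 169 32.0
110 167 -19.0 171 33.0
150 171 -16.0 175 26.0
0 [171. 174. 176. 178. 182.]
0.05 [167. 170. 172. 175. 178.]
0.1 [164. 167. 169. 172. 175.]
0.15 [161. 164. 167. 169. 173.]
0.2 [159. 162. 165. 167. 171.]
0.3 [157. 159. 162. 165. 168.]
```

Run:
```python
from h import *
o=[.5622,.1164];yaw=-.2097
S=status.sense()
for f,p in(("w7",[.6149,.1043,.2032]),("w8",[.5809,.1108,.1085]),("w9",[.581,.1107,.0995])):
    w=cv2.imread(f"pics/{f}.png"); s=dict(S); s["tcp_pos"]=np.array(p)
    if f=="w7": s["tool_rot"]=np.array([.074,.699,-.074,.707])
    rows=(60,80,110,150); ob=[]
    for r in rows:
        v=w[r-3:r+4].astype(float).mean(0)[:,1]; g=np.convolve(v,[1,1,1,0,-1,-1,-1],'same'); ob.append(int(np.argmax(g[120:260])+118))
    print(f,ob)
    for th in(0,.1,.2,.3,.4):
        P=[[85-113*np.cos(th),y,111+113*np.sin(th)] for y in np.arange(0,113,8)]
        q=project("wrist",box2w(o,yaw,P),s); print("  ",th,np.interp(rows,q[::-1,1],q[::-1,0]).round(0))
    # side edge: dark gap rows at columns
    print("  gap", [(c,int(np.argmin(w[0:75,c,1].astype(int)))) for c in range(300,430,20)])
w=cv2.imread("pics/w9.png")
cv2.imwrite("pics/v9.png",cv2.convertScaleAbs(w,alpha=1.5))
```

```text
w7 [145, 163, 167, 170]
   0 [169. 170. 173. 176.]
   0.1 [165. 166. 169. 172.]
   0.2 [162. 164. 166. 170.]
   0.3 [161. 162. 165. 169.]
   0.4 [161. 163. 166. 169.]
  gap [(300, 56), (320, 57), (340, 69), (360, 19), (380, 3), (400, 55), (420, 71)]
w8 [170, 171, 174, 177]
   0 [180. 182. 184. 187.]
   0.1 [174. 176. 178. 181.]
   0.2 [170. 172. 174. 178.]
   0.3 [168. 170. 173. 176.]
   0.4 [170. 172. 174. 177.]
  gap [(300, 3), (320, 5), (340, 7), (360, 9), (380, 10), (400, 12), (420, 44)]
w9 [165, 167, 169, 173]
   0 [174. 176. 178. 181.]
   0.1 [168. 169. 172. 175.]
   0.2 [163. 164. 167. 171.]
   0.3 [160. 162. 165. 168.]
   0.4 [161. 163. 165. 169.]
  gap [(300, 1), (320, 2), (340, 3), (360, 3), (380, 4), (400, 5), (420, 39)]
```

View pics/v9.png

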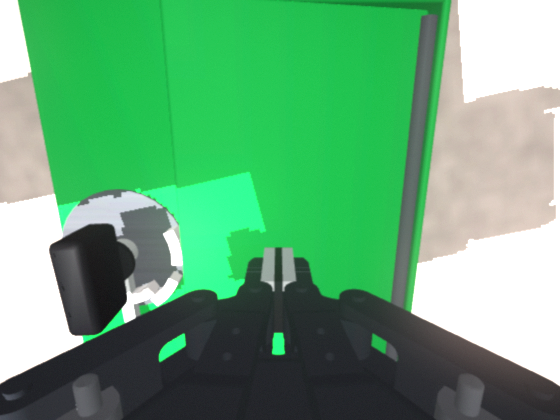

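{"api": "arm_command", "payload": {"series": [[[1,0,0,0],[1,0,0,0],[1,0,0,0],[1,0,0,0],[0,0,0,0]]]}}

```text
t: 13.8
tcp_pos: [0.581, 0.1108, 0.0955]
tool_rot: [0.074, 0.703, -0.074, 0.703]
force: [-0.1, -0.2, -1.0]
finger_gap: 0.0
```

{"api": "arm_command", "payload": {"series": [[[1,0,0,0],[1,0,0,0],[1,0,0,0],[0,0,0,0]]]}}

```text
t: 14.2
tcp_pos: [0.581, 0.1107, 0.0925]
tool_rot: [0.074, 0.703, -0.074, 0.703]
force: [0.4, -0.0, 0.9]
finger_gap: 0.003
```

```bash
python3 flap.py
```

```text
[0.581  0.1107 0.0925] [ 0.4236 -0.0484  0.8555] 14.2
20 159 -33.0 163 43.0
50 161 -25.0 166 36.0
80 164 -23.0 168 33.0
110 167 -28.0 171 38.0
150 170 -22.0 174 32.0
0 [166. 169. 171. 174. 177.]
0.05 [162. 165. 167. 170. 173.]
0.1 [158. 161. 164. 166. 170.]
0.15 [155. 158. 161. 163. 167.]
0.2 [152. 155. 158. 161. 165.]
0.3 [149. 152. 155. 158. 162.]
```

{"api": "arm_command", "payload": {"series": [[[1,0,0,0],[1,0,0,0],[1,0,0,0],[0,0,0,0]]]}}

```text
t: 14.65
tcp_pos: [0.581, 0.1107, 0.0896]
tool_rot: [0.074, 0.703, -0.074, 0.703]
force: [-0.3, -0.5, 0.2]
finger_gap: 0.002
```

{"api": "arm_command", "payload": {"series": [[[1,0,0,0],[0.5,0,0,0],[0,0,0,0]]]}}

```text
t: 14.95
tcp_pos: [0.581, 0.1108, 0.0881]
tool_rot: [0.074, 0.703, -0.074, 0.703]
force: [0.0, -0.3, 0.5]
finger_gap: -0.0
```

{"api": "arm_command", "payload": {"series": [[[0.7,0,0,0],[0.5,0,0,0],[0,0,0,0]]]}}

```text
t: 15.25
tcp_pos: [0.581, 0.1108, 0.0872]
tool_rot: [0.074, 0.703, -0.074, 0.703]
force: [-0.9, -0.2, 2.4]
finger_gap: 0.005
```

{"api": "arm_command", "payload": {"series": [[[0.5,0,0,0],[0,0,0,0]]]}}

```text
t: 15.45
tcp_pos: [0.5811, 0.1107, 0.0872]
tool_rot: [0.074, 0.703, -0.074, 0.703]
force: [-1.8, -0.2, 5.4]
finger_gap: 0.003
```

{"api": "arm_command", "payload": {"series": [[[0.5,0,0,0],[0,0,0,0]]]}}

```text
t: 15.65
tcp_pos: [0.5811, 0.1108, 0.0871]
tool_rot: [0.074, 0.703, -0.074, 0.703]
force: [-1.7, 0.1, 8.2]
finger_gap: -0.003
```

```bash
python3 flap.py
```

```text
[0.5811 0.1108 0.0871] [-1.7369  0.0941  8.2041] 15.65
20 157 -111.0 163 119.0
50 159 -101.0 165 84.0
80 161 -87.0 165 75.0
110 164 -87.0 168 75.0
150 167 -82.0 172 68.0
0 [162. 164. 167. 170. 173.]
0.05 [157. 160. 163. 165. 169.]
0.1 [153. 156. 159. 162. 165.]
0.15 [150. 153. 156. 158. 162.]
0.2 [147. 150. 153. 156. 160.]
0.3 [143. 146. 149. 152. 156.]
```

Run:
```python
from h import *
s=status.sense();print(s["ft_torque"],s["force"],s["tau"])
snapshot("wrist");s=status.sense();print(s["ft_torque"],s["force"])
w=cv2.imread("pics/w9.png");t=snapshot("top")[:,:,::-1]
cv2.imwrite("pics/v10.png",np.hstack([cv2.resize(w,(520,390)),cv2.resize(t[150:290,190:290],(279,390))]))
```

```text
[0.0035 0.3855 0.017 ] [-1.65    1.6351  7.741 ] [ -0.1702 -39.9102 -12.4392   0.0309  -0.6791  -0.001 ]
[ 0.0383  0.3764 -0.012 ] [-2.4225 -0.4089  8.623 ]
```

{"api": "arm_command", "payload": {"series": [[[-10,0,0,0],[-30,0,0,0],[-40,0,0,0],[-30,0,0,0],[-10,0,0,0],[0,0,0,0]]], "jaw": 70}}

```text
t: 16.4
tcp_pos: [0.5821, 0.1108, 0.2077]
tool_rot: [0.074, 0.702, -0.074, 0.705]
force: [0.4, 0.6, -0.5]
finger_gap: 0.707
```

```bash
python3 flap.py
python3 - <<'E'
from h import *
s=status.sense(); o=[.5622,.1164];yaw=-.2097
print(delta(s,box2w(o,yaw,[-62,0,200])[0],yaw)[:2],s["finger_gap"])
E
```

```text
[0.5821 0.1108 0.2077] [ 0.4299  0.6126 -0.4918] 16.4
20 194 -14.0 183 18.0
50 133 -54.0 106 13.0
80 131 -240.0 216 38.0
110 213 -40.0 218 37.0
150 215 -37.0 220 35.0
0 [215. 215. 216. 217. 219.]
0.05 [214. 214. 215. 216. 218.]
0.1 [213. 213. 214. 215. 217.]
0.15 [212. 212. 213. 215. 217.]
0.2 [212. 212. 213. 215. 217.]
0.3 [213. 213. 214. 216. 218.]
(array([  5.9664,   1.6327, -81.4606]), np.float64(-0.0003251361882459225)) 0.6989580414284327
```

{"api": "arm_command", "payload": {"series": [[[1,0,-20,0],[0,0,-40,0],[0,1,-21,0],[0,0,0,0]]], "jaw": 38}}

```text
t: 16.85
tcp_pos: [0.4967, 0.1292, 0.2026]
tool_rot: [0.073, 0.706, -0.074, 0.7]
force: [0.7, -0.4, -0.5]
finger_gap: 0.38
```

Run:
```python
from h import *
s=status.sense(); w=snapshot("wrist")[:,:,::-1].copy(); cv2.imwrite("pics/w10.png",w)
print(s["tcp_pos"],s["tool_rot"],s["finger_gap"],s["force"])
o=[.5622,.1164];yaw=-.2097
S={"w10":(w,s)}
for f,z in(("w9",.0871),):
    q=dict(s);q["tcp_pos"]=np.r_[.5811,.1108,z];q["tool_rot"]=np.array([.0740,.7032,-.0740,.7032]);S[f]=(cv2.imread(f"pics/{f}.png"),q)
A=np.radians(np.arange(-110,60,.5)); rad=np.arange(22,46,.5)
tiles=[]
for f,(im,q) in S.items():
    P=np.array([[-62+r*np.cos(a),r*np.sin(a),120] for r in rad for a in A])
    uv=project("wrist",box2w(o,yaw,P),q).astype(np.float32).reshape(len(rad),len(A),2)
    t=cv2.remap(im,uv[...,0],uv[...,1],cv2.INTER_LINEAR); t=cv2.resize(t,(680,144))
    for d in range(-110,60,10): cv2.line(t,((d+110)*4,0),((d+110)*4,6 if d%50 else 14),(0,0,255),1)
    tiles.append(t)
print(project("wrist",box2w(o,yaw,[[-62,0,155],[-62,0,110],[-62,21,155],[-62,-21,155]]),s).round(0).tolist())
c=cv2.resize(w[100:300,140:420],(420,300)); c2=cv2.resize(S["w9"][0][160:360,20:280],(390,300))
pad=np.zeros((300,800,3),np.uint8);pad[:144,:680]=tiles[0];pad[150:294,:680]=tiles[1]
cv2.imwrite("pics/v11.png",np.vstack([np.hstack([c,c2])[:,:800],pad]))
```

```text
[0.4967 0.1292 0.2026] [ 0.0733  0.7063 -0.074   0.7002] 0.380379030342279 [ 0.7058 -0.4435 -0.4654]
[[285.0, 220.0], [285.0, 204.0], [286.0, 191.0], [285.0, 247.0]]
```

View pics/v11.png

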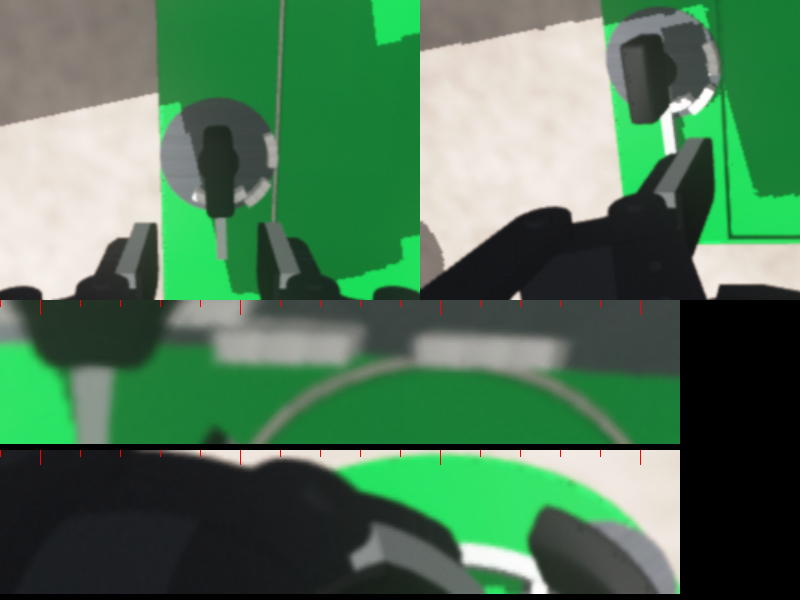

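Run:
```python
from h import *
s=status.sense(); w=snapshot("wrist").astype(int); cv2.imwrite("pics/w11.png",w[:,:,::-1])
print(s["tcp_pos"],s["tool_rot"])
o=np.array([.5622,.1164]);yaw=-.2097
print(delta(s,box2w(o,yaw,[-62,0,102])[0],yaw)[:2])
dark=((w.max(2)<55)&(w.max(2)-w.min(2)<25)).astype(np.uint8)
n,l,st,c=cv2.connectedComponentsWithStats(dark)
for i in range(1,n):
    if st[i,4]>400:print(st[i],c[i])
i=min((i for i in range(1,n) if st[i,4]>400),key=lambda i:np.hypot(*(c[i]-[285,218])))
ys,xs=np.nonzero(l==i)
cols=[(r,xs[ys==r].min(),xs[ys==r].max()) for r in range(ys.min(),ys.max(),6)];print(cols)
Rm=R.from_euler('z',yaw).as_matrix()
print("wing top ends box", (cast("wrist",[[c[i][0],ys.min()],[c[i][0],ys.max()],c[i]],.155,s)-np.r_[o,0])@Rm*1000)
```

```text
[0.4997 0.1288 0.2033] [ 0.0736  0.7048 -0.0741  0.7017]
(array([101.2578,   0.954 ,   2.1336]), np.float64(0.0005246955114142082))
[ 269  184   26   60 1151] [281.3953 212.609 ]
[    0   249   560   171 51847] [275.2829 363.9464]
[(184, np.int64(278), np.int64(286)), (190, np.int64(272), np.int64(289)), (196, np.int64(271), np.int64(289)), (202, np.int64(270), np.int64(292)), (208, np.int64(269), np.int64(294)), (214, np.int64(270), np.int64(293)), (220, np.int64(273), np.int64(290)), (226, np.int64(274), np.int64(290)), (232, np.int64(274), np.int64(290)), (238, np.int64(275), np.int64(290))]
wing top ends box [[-61.7011  26.2375 155.    ]
 [-61.5366 -17.7225 155.    ]
 [-61.6234   5.4896 155.    ]][ WARN:0@1.198] global loadsave.cpp:1063 imwrite_ Unsupported depth image for selected encoder is fallbacked to CV_8U.
```

{"api": "arm_command", "payload": {"series": [[[10,2,2,-0.03],[20,0,0,0],[20,0,0,0],[20,0,0,0],[15,0,0,0],[10,0,0,0],[6,0,0,0],[0,0,0,0]]]}}

```text
t: 17.75
tcp_pos: [0.5044, 0.13, 0.103]
tool_rot: [0.063, 0.705, -0.064, 0.704]
force: [-0.7, 0.4, -0.0]
finger_gap: 0.378
```

{"api": "arm_command", "payload": {"series": [[[0,0,0,0],[0,0,0,0],[0,0,0,0],[0,0,0,0],[0,0,0,0]]], "jaw": 0, "force": 40}}

```text
t: 18.25
tcp_pos: [0.5024, 0.1306, 0.1044]
tool_rot: [0.064, 0.705, -0.063, 0.703]
force: [-5.0, 1.2, 2.9]
finger_gap: 0.155
```

{"api": "arm_command", "payload": {"series": [[[0,0,-1,0],[0,0,-0.5,0],[0,0,0,0]]]}}

```text
t: 18.55
tcp_pos: [0.5024, 0.1306, 0.1044]
tool_rot: [0.064, 0.704, -0.063, 0.704]
force: [-4.5, 1.8, 4.6]
finger_gap: 0.155
```

```bash
python3 -c "
from h import *
s=status.sense();print(s['force'],s['ft_torque'],s['tcp_pos'],s['finger_gap'])"
```

```text
[-4.4572  1.8079  4.6326] [ 0.2715  0.792  -0.0062] [0.5024 0.1306 0.1044] 0.15520786226928904
```

{"api": "arm_command", "payload": {"series": [[[-1.5,0,-1,0],[-1,0,-1,0],[0,0,0,0]]]}}

```text
t: 18.85
tcp_pos: [0.5023, 0.1306, 0.1063]
tool_rot: [0.064, 0.703, -0.064, 0.705]
force: [0.4, 1.3, -6.1]
finger_gap: 0.153
```

{"api": "arm_command", "payload": {"series": [[[-2,0,0,0],[-2,0,0,0],[-2,0,0,0],[-2,0,0,0],[-0.5,0,0,0],[0,0,0,0]]]}}

```text
t: 19.45
tcp_pos: [0.5022, 0.1306, 0.1153]
tool_rot: [0.064, 0.703, -0.063, 0.705]
force: [4.2, -0.2, -9.0]
finger_gap: 0.157
```

{"api": "arm_command", "payload": {"series": [[[0,0,1,-0.05],[0,0,0,-0.1],[0,0,0,-0.1],[0,0,0,-0.1],[0,0,0,-0.1],[0,0,0,0]]]}}

```text
t: 20.05
tcp_pos: [0.502, 0.1306, 0.1149]
tool_rot: [-0.095, 0.701, 0.095, 0.701]
force: [3.5, 1.6, -8.8]
finger_gap: 0.153
```

{"api": "arm_command", "payload": {"series": [[[0,0,1,-0.1],[0,0,0,-0.1],[0,0,0,-0.1],[0,0,0,-0.1],[0,0,0,-0.1],[0,0,0,0]]]}}

```text
t: 20.65
tcp_pos: [0.5018, 0.1306, 0.1147]
tool_rot: [-0.265, 0.656, 0.265, 0.655]
force: [2.3, -2.0, -8.2]
finger_gap: 0.153
```

```bash
cat > st.py <<'E'
from h import *
s=status.sense(); M=R.from_quat(s["tool_rot"]).as_matrix()
z=M[:,2]
print("t",s["t"],"force",s["force"],"in tool",s["force"]@M,"trq",s["ft_torque"],"tcp",s["tcp_pos"],"gap",s["finger_gap"],"yaw-box deg",np.degrees(np.arctan2(z[1],z[0])+.2097),"axis",M[:,0])
E
python3 st.py
```

```text
t 20.65 force [ 2.285  -2.0072 -8.187 ] in tool [ 8.1828 -3.0414  0.2649] trq [-0.0915 -0.383  -0.0074] tcp [0.5018 0.1306 0.1147] gap 0.15326226031263407 yaw-box deg 56.025440275056525 axis [-0.0023 -0.0005 -1.    ]
```

{"api": "arm_command", "payload": {"series": [[[0,-1,0,-0.1],[0,-0.5,0,-0.1],[0,0,0,-0.1],[0,0,0,-0.05],[0,0,0,0],[0,0,0,0]]]}}

```text
t: 21.25
tcp_pos: [0.5018, 0.1304, 0.1145]
tool_rot: [-0.374, 0.601, 0.376, 0.599]
force: [-1.2, 3.2, -8.7]
finger_gap: 0.154
```

```bash
python3 st.py
python3 - <<'E'
from h import *
cv2.imwrite("pics/w12.png",snapshot("wrist")[:,:,::-1])
E
```

```text
t 21.25 force [-1.16    3.2292 -8.7164] in tool [8.7243 2.4212 2.4029] trq [0.6391 0.1282 0.0374] tcp [0.5018 0.1304 0.1145] gap 0.15375120472885853 yaw-box deg 75.99537622599144 axis [-0.0044  0.0009 -1.    ]
```

{"api": "arm_command", "payload": {"series": [[[1,0,0,0],[1,0,0,0],[1,0,0,0],[1,0,0,0],[0.5,0,0,0],[0,0,0,0]]]}}

```text
t: 21.9
tcp_pos: [0.5019, 0.1304, 0.11]
tool_rot: [-0.374, 0.601, 0.376, 0.598]
force: [-3.1, 4.9, -7.3]
finger_gap: 0.156
```

{"api": "arm_command", "payload": {"series": [[[1,1,1,0],[1,1,1,0],[0.5,0,0,0],[0,0,0,0]]]}}

```text
t: 22.3
tcp_pos: [0.5018, 0.1306, 0.1078]
tool_rot: [-0.376, 0.6, 0.375, 0.597]
force: [-3.4, -4.6, -5.6]
finger_gap: 0.152
```

```bash
python3 st.py
```

```text
t 22.3 force [-3.435  -4.6223 -5.6066] in tool [ 5.6325  1.0753 -5.6318] trq [-0.8055  0.5766 -0.054 ] tcp [0.5018 0.1306 0.1078] gap 0.15198579002452386 yaw-box deg 76.2253708718695 axis [-0.0029 -0.0034 -1.    ]
```

{"api": "arm_command", "payload": {"series": [[[1,0,-1,0],[1,0,0,0],[0.5,0,0,0],[0,0,0,0]]]}}

```text
t: 22.7
tcp_pos: [0.5018, 0.1306, 0.1054]
tool_rot: [-0.376, 0.6, 0.375, 0.598]
force: [-3.5, -4.5, -4.5]
finger_gap: 0.152
```

```bash
python3 st.py
```

```text
t 22.7 force [-3.5337 -4.4656 -4.5033] in tool [ 4.518   1.2332 -5.5475] trq [-0.6709  0.5974 -0.1221] tcp [0.5018 0.1306 0.1054] gap 0.15194747282413212 yaw-box deg 76.205441709451 axis [-0.0018 -0.0018 -1.    ]
```

{"api": "arm_command", "payload": {"series": [[[0,0,-1,0],[0,0,-1,0],[0,0,0,0],[0,0,0,0],[0,0,0,0]]], "jaw": 38}}

```text
t: 23.2
tcp_pos: [0.5024, 0.13, 0.1059]
tool_rot: [-0.376, 0.599, 0.375, 0.6]
force: [-0.1, -0.7, -0.2]
finger_gap: 0.381
```

```bash
python3 st.py
```

```text
t 23.2 force [-0.0607 -0.6611 -0.2188] in tool [ 0.2186 -0.233  -0.6218] trq [0.0042 0.0204 0.0099] tcp [0.5024 0.13   0.1059] gap 0.381105063912981 yaw-box deg 76.19408243838973 axis [ 0.0016  0.0001 -1.    ]
```

{"api": "arm_command", "payload": {"series": [[[-10,0,0,0],[-15,0,0,0],[-20,0,0,0],[-20,0,0,0],[-20,0,0,0],[-15,0,0,0],[0,0,0,0]]]}}

```text
t: 23.9
tcp_pos: [0.5036, 0.13, 0.2083]
tool_rot: [-0.377, 0.597, 0.375, 0.601]
force: [1.5, 0.0, -0.7]
finger_gap: 0.382
```

```bash
python3 st.py
python3 - <<'E'
from h import *
s=status.sense(); im=snapshot("wrist"); w=im.astype(int); cv2.imwrite("pics/w13.png",im[:,:,::-1])
o=np.array([.5622,.1164]);yaw=-.2097;Rm=R.from_euler('z',yaw).as_matrix()
A=np.radians(np.arange(-110,60,2)); P=lambda r,z:np.array([[-62+r*np.cos(a),r*np.sin(a),z] for a in A])
for r,z in((45,116),(50,116),(55,116)):
    uv=project("wrist",box2w(o,yaw,P(r,z)),s).round().astype(int); v=w[uv[:,1].clip(0,419),uv[:,0].clip(0,559)]
    print(r,"non-green angles",[int(round(np.degrees(a))) for a,c in zip(A,v) if c[1]-max(c[0],c[2])<25])
dark=((w.max(2)<55)&(w.max(2)-w.min(2)<25)).astype(np.uint8)
n,l,st,c=cv2.connectedComponentsWithStats(dark)
for i in range(1,n):
    if st[i,4]>300:print(st[i],c[i],(cast("wrist",c[i],.155,s)-np.r_[o,0])@Rm*1000)
E
```

```text
t 23.9 force [ 1.5146  0.0113 -0.7006] in tool [ 0.7099 -1.3547  0.6677] trq [ 0.0069 -0.0132 -0.0307] tcp [0.5036 0.13   0.2083] gap 0.3821063328720298 yaw-box deg 76.19926473770911 axis [ 0.0062  0.0003 -1.    ]
45 non-green angles [-46, -16, -14, -12, -10, 46]
50 non-green angles [-52, -50, -16, -14, -12, -10, 52]
55 non-green angles [-56, -54, -52, -50, -48, -46, -14, -12, 22, 24, 26, 28, 56]
[ 490  172   70  107 5075] [529.9322 223.6873] [[-11.7487 181.8815 155.    ]]
[ 264  183   28   60 1222] [277.4157 212.0417] [[-65.2024   2.2602 155.    ]]
[    0   249   560   171 52514] [277.448  363.2708] [[ 63.9169 -29.4486 155.    ]]
```

```bash
python3 -c "
from station import ticket
print(ticket.sign_off())"
```

```text
the job is handed in; nothing more can be done
None
```

I pressed the flap shut against its stop, then lifted the knob and turned it counter-clockwise until its bolt came over the second notch. I lowered it there, released it and handed the job in at about 24 s of robot time.

**What the last checks showed**
- **Flap:** I stopped pressing at about 8 N, a little over the suggested 3–6 N. A close picture afterwards showed an even gap all round the flap.
- **Knob:** I lifted it about 10 mm against roughly 9 N and turned it 1.3 rad. On the way down the spring kept pulling, well below the 7 mm where the rim would have held it. I let go about 1 mm above fully down.
- **Bolt:** the last wrist image puts it at about -13° in the box's frame. I had measured the notch in a picture at about -13.5°.
- **Gripper:** it ended clear of everything, about 80 mm up.

**What disagreed or went unchecked**
- **Fingertip offset:** the real fingertips sit about 24 mm behind the reported TCP. The first push therefore went far lower than planned and left the flap partly open. A second push nearer the free edge shut it.
- **Side forces:** there was up to about 6 N sideways on the knob while I held it, which I corrected with small shifts.
- **Final seating:** I inferred that the knob is fully down from the heights, spring forces and bolt angle. I had used all 12 picture views, so I did not see it directly.
- **Desk objects:** nothing touched them as far as I know, but I did not measure them again at the end.

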